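Seat the keyed plate of a jug rinser

ROBOT

A 6-joint arm with a two-finger parallel gripper is mounted at the origin on the work surface. World frame = base frame: x ahead of the robot, y to its left, z up, the work surface at z = 0. Lengths are in m, angles in rad, forces in N, time in s.
With the tool pointing down it reaches from about 0.425 to 0.95 m from the base axis. Payload 3.5 kg.
Tool frame: the origin (TCP) lies on the centre line of the jaws, within the pads' length; the fingertips stand 25 mm ahead of it and the grasp point (between the pads) lies 6 mm ahead of it (bot.tip_reach is the distance from the TCP to the fingertips, in m); y points along the fingers, x is the direction in which the jaws open and shut, and the axes are right-handed (so a half turn about y gives the same grasp; the last joint's range is limited). The gripper opens to 85 mm and grips with 20 to 120 N. Pads are 22 mm wide; open, the fingers measure 114 mm over their backs; the gripper's body (76 mm by 85 mm) begins 54 mm behind the grasp point. The pads swing forward as they close: fully open they stand 13 mm farther back than shut.
Start: joints at [-1.462, 0.286, 1.577, -0, 1.279, -0.15], TCP at [0.173, -0.653, 0.256] pointing down, gripper open.
Joint ranges: [-2.77, 2.77], [-0.9, 2.22], [0.21, 2.48], [-1.53, 4.67], [0.24, 2.81], [-2.84, 2.84]. Speed limits (rad/s): [2.79, 2.79, 3.14, 3.14, 3.14, 3.14].

INTERFACE

Orientations are given as a rotation vector (axis times angle).
In Python, from plant import bot gives the robot as it stands.
- The arm moves only by the shell command python3 -m creep 'ROWS' [OPENING] [FORCE]. ROWS is JSON, a list of rows, each a list of 4 numbers: the shift along the world's x, y, z in mm, then the turn about the world's z in rad. A call has 1 to 8 rows; each row is the pose to reach, as a shift and turn from the pose commanded when the call began; what a row does not reach only later rows make up. A row lasts 1/12 s, in which the tool goes at most 41.7 mm and 7.16 degrees, less where a joint would pass 70% of its speed; a pose out of reach is approached as far as the arm can. A call with a gripper value outside its range is refused whole. OPENING is the closure in counts, from 0 (fully open) to 255 (shut), set as the call begins (- or left out, the last holds). The fingers move at their own pace and stop on an object; FORCE is the grip in N (left out, the last holds). Time passes only in rows, so rows that repeat a pose let the fingers close. It gives the time, the measured TCP pose, the force and the opening at its end, in the units of the state.
- bot.sense(): the state, without advancing time (a new reading comes with each control period).
- bot.grab_frame(name): name is "scene" or "top" or "wrist"; returns (picture, depth): 384x512x3 uint8, red, green, blue; 384x512 float32, m along the optical axis (not along the pixel's ray), 0 where there is no reading.
- bot.camera_model(name): a dict with "fx", "fy", "cx", "cy" (pixels), "R" (3x3) and "t" (3): a world point X has camera coordinates R X + t. Camera axes: x right, y down, z forward; pixel columns grow to the right and rows downward; lengths in m; the calibration is good to about 2 mm. A picture is of the moment at which its call begins: read the wrist's pose just before it. camera_model takes no time and is no camera call; for the wrist camera it gives the pose at the moment of the call.
- bot.finish_job(): hands the job in, once; it reports no verdict.
The state is a dict: "time_s": time; "joints": joint angles; "joint_velocities": joint speeds; "tau": joint torques, N m; "tool_pos": TCP position; "ee_rot": TCP orientation; "force": force on the tool from outside, world axes, zero at the start; "torque": the same for the moment, N m; "grip_width": finger opening in m.
Only numpy, scipy, OpenCV 4.12 (cv2) and the standard library are available. Lean on these libraries where they do the work, as an engineer would, in place of code of your own. Each camera call takes 0.05 s, during which the arm holds its last target.

TASK

The jug rinser on the coffee counter has been put back together after cleaning, but its round steel plate is sitting up on its seal, turned the wrong way. With a fingertip against its ribs, turn the plate until the notch in its rim is over the locating pin, then press the plate straight down at its hub until it lies flat on the rinser's deck, and take the hand away. Do not pick the plate up, squeeze it or ram it, and leave the milk jug and the paper cup beside it where they stand.

Things in the scene. Friction and masses are not known exactly. Their poses are not given: they have to be found in the camera images.
- rinser: the jug rinser, a fixed round dark steel base, 192 mm diameter; origin at the centre of its underside on the counter, z up. Its flat deck is 45 mm above the origin. A nozzle (15 mm diameter, 16 mm tall) stands on the deck at the centre, and the plate turns about it. A short hose stub points along the base's -x
- collar (a joint): sinking of the rubber seal collar (60 mm diameter, round the nozzle) that carries the plate, in m: 0 at the start, when it stands 7 mm above the deck; 0.007 when the plate is seated. It goes down under about 6 N, a little more when fast, does not spring back or turn, and holds the plate's weight; the plate slides round on it with light friction (1 to 2 N at the ribs)
- pin (a point): top of the fixed upright steel locating pin on the deck: 12 mm diameter, chamfered, 6.3 mm tall, 50 mm from the rinser's centre along its +x, opposite the hose stub; its outer half stands outside the plate's rim, seen from above. The plate starts 0.7 mm clear above it and cannot go down unless its notch is over the pin (about 2.5 mm of play either way)
- plate: loose round steel plate, 96 mm diameter, 6 mm thick, about 0.25 kg; origin at the centre of its underside, z up: 52 mm above the counter at the start, 45 mm seated. A rim notch, 17 mm wide, 11 mm deep, towards its +x. Three upright radial ribs, 7 mm thick, from the hub to 44 mm from the centre, at 60, 180 and -60 degrees from +x, rise 16 mm above the plate's upper face. Shut fingertips fit between ribs
- notch (a point): point of the plate, at the height of its underside, 50 mm from its centre along its +x, in the mouth of the notch: it lies over the pin's axis when the plate is turned right
- hub_top (a point): centre of the flat top of the plate's closed round hub (32 mm diameter, top 22 mm above the plate's underside, level with the ribs), where it is pressed; the hub fits over the nozzle with 1 mm of play all round
- jug_center (a point): centre, half-way up, of the steel milk jug (84 mm diameter at the foot, 97 mm tall, with a spout and a handle) standing on the counter beside the rinser; leave it alone
- cup_center (a point): centre, half-way up, of the brown paper cup (80 mm diameter at the rim, 95 mm tall) standing on the counter on the other side of the rinser; leave it alone
There are look-alikes about, which are no part of the job. Leave any purple look-alike of the rinser alone.

How it is judged:
At the end, for the whole second after the job is handed in: the plate lies flat on the rinser's deck (underside within 1.5 mm of it, tilt under 0.03 rad) with the notch round the pin (notch point within 5 mm of the pin's axis seen from above), at rest (z of plate in the frame of rinser below 0.0465 m and horizontal distance between notch and pin below 0.005 m and angle between plate's own z axis and vertical below 0.03 rad and linear speed of plate below 0.02 m/s); the robot touches nothing.
It fails at once if the plate is lifted more than 8 mm above where it starts (z of plate in the frame of rinser above 0.06 m).
It fails at once if the plate is squeezed or rammed (more than 40 N between the fingers and the plate) (contact force between the fingers and plate above 40 N).
It fails at once if the milk jug is moved more than 30 mm (distance of jug_center from where it was at the start of the episode above 0.03 m).
It fails at once if the paper cup is moved more than 30 mm (distance of cup_center from where it was at the start of the episode above 0.03 m).
It also fails if it takes over 54 s, if anything falls off the work surface, if the arm or the gripper's body presses on something with over 40 N, if the wrist force passes 120 N, or if a joint passes its speed limit or range.

## Working session

There is one attempt and no reset: what is moved stays moved. The work goes in short steps, Python scripts to look and compute and a shell command to move; the robot and the scene stay as the last step left them, time stands still between calls to the robot, and variables do not carry over. Pictures are saved under pics/ and viewed, and the job is handed in when it is done.

```bash
ls; mkdir -p pics
cat > h.py <<'E'
import numpy as np,cv2
from plant import bot
def snap(n,f):
    m=bot.camera_model(n);p,d=bot.grab_frame(n)
    cv2.imwrite('pics/'+f+'.png',p[:,:,::-1]);np.savez('pics/'+f+'.npz',p=p,d=d,R=m['R'],t=m['t'],k=[m['fx'],m['fy'],m['cx'],m['cy']])
def load(f):
    return np.load('pics/'+f+'.npz')
def world(z,u,v,dd=None):
    fx,fy,cx,cy=z['k'];d=z['d'][v,u] if dd is None else dd
    c=np.array([(u-cx)*d/fx,(v-cy)*d/fy,d]);return z['R'].T@(c-z['t'])
def cloud(z):
    fx,fy,cx,cy=z['k'];d=z['d'];v,u=np.mgrid[:d.shape[0],:d.shape[1]]
    c=np.stack([(u-cx)*d/fx,(v-cy)*d/fy,d],-1);return (c-z['t'])@z['R']
E
python3 - <<'E'
from h import *
snap('top','t0');snap('scene','s0')
s=bot.sense();print(s['time_s'],s['tool_pos'],s['ee_rot'],s['force'],s['grip_width'],bot.tip_reach)
E
```

```text
pics
0.1 [ 0.172703   -0.65197171  0.25507296] [-1.31899217  1.01747171 -1.01500524] [ 0.23831402  0.44172105 -0.64934083] 0.08541092702674903 0.025
```

View pics/t0.png

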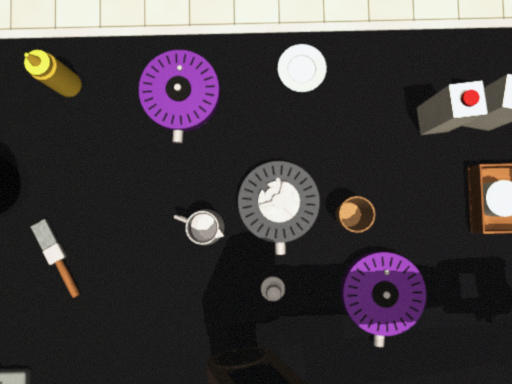

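View pics/s0.png

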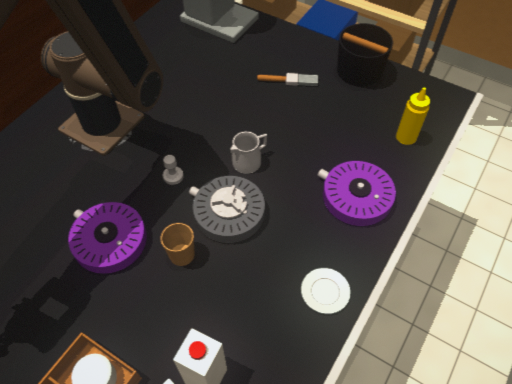

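Run:
```python
from h import *
from scipy.spatial.transform import Rotation as Ro
print(Ro.from_rotvec(bot.sense()['ee_rot']).as_matrix().round(3))
z=load('t0');W=cloud(z)
for u,v in [(279,201),(280,247),(204,228),(357,214),(273,289),(260,100),(240,215),(300,165)]: print(u,v,W[v,u].round(4))
c=z['p'][135:265,160:400,::-1];cv2.imwrite('pics/c1.png',cv2.resize(c[:, 60:190],None,fx=4.5,fy=4.5,interpolation=cv2.INTER_CUBIC))
h=W[150:250,220:340,2];print(z['R'],z['k'])
s=load('s0');cv2.imwrite('pics/c2.png',cv2.resize(s['p'][165:250,180:280,::-1],None,fx=6,fy=6,interpolation=cv2.INTER_CUBIC))
```

```text
[[ 0.256 -0.     0.967]
 [-0.967  0.002  0.256]
 [-0.002 -1.     0.   ]]
279 201 [ 0.522  -0.0608  0.0747]
280 247 [ 0.4152 -0.0627  0.0303]
204 228 [0.4627 0.1197 0.0013]
357 214 [ 0.4893 -0.2519  0.0062]
273 289 [ 0.3264 -0.0425  0.0843]
260 100 [ 7.757e-01 -2.290e-02  3.000e-04]
240 215 [0.4923 0.0297 0.044 ]
300 165 [ 0.6123 -0.118  -0.0025]
[[-0.01992201 -0.99978681 -0.00542575]
 [-0.99809014  0.02020501 -0.05837669]
 [ 0.05847387  0.00425241 -0.99827988]] [435.38685061 435.38685061 256.84017856 191.98058057]
```

View pics/c1.png

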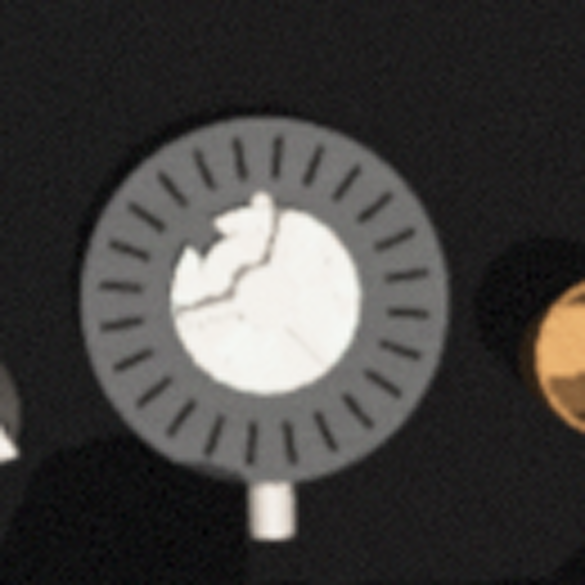

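View pics/c2.png

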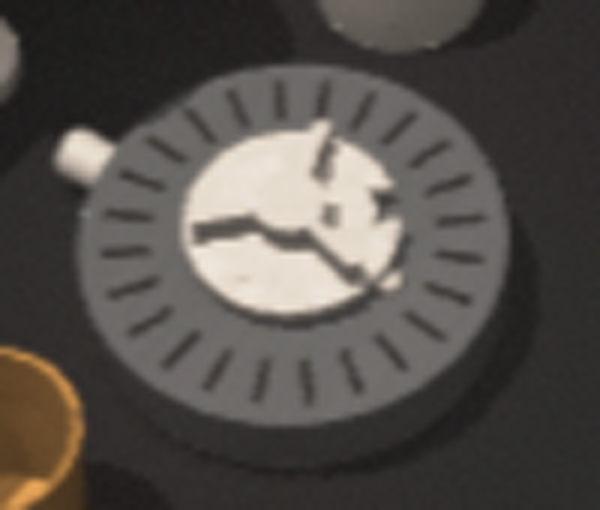

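Run:
```python
from h import *
z=load('t0');W=cloud(z)
P=W[140:265,225:335].reshape(-1,3);C=z['p'][140:265,225:335].reshape(-1,3).astype(int)
# base circle: deck pts
def circ(p):
    A=np.c_[2*p,np.ones(len(p))];s=np.linalg.lstsq(A,(p**2).sum(1),rcond=None)[0];return s[:2],np.sqrt(s[2]+s[:2]@s[:2])
g=C.mean(1)
# deck mask from image -> project at z=.045
def proj(u,v,zz):
    fx,fy,cx,cy=z['k'];r=np.array([(u-cx)/fx,(v-cy)/fy,1.]);d=r@z['R'];o=-z['R'].T@z['t'];return o+d*(zz-o[2])/d[2]
img=cv2.cvtColor(z['p'],cv2.COLOR_RGB2GRAY).astype(int)
m=np.zeros_like(img,np.uint8);m[150:258,228:332]=(img[150:258,228:332]>150)
n,l,st,ce=cv2.connectedComponentsWithStats(m);print(st,ce.round(1))
i=l[201,285];cs,_=cv2.findContours((l==i).astype(np.uint8),0,cv2.CHAIN_APPROX_NONE);c=max(cs,key=cv2.contourArea)[:,0]
p=np.array([proj(u,v,.058)[:2] for u,v in c]);q=p[p[:,0]<.53];cc,r=circ(q)
for _ in range(5):
    e=abs(np.hypot(*(p-cc).T)-r)<.002;cc,r=circ(p[e])
print('plate',cc,r,e.sum(),len(e))
m2=np.zeros_like(img,np.uint8);m2[150:258,228:332]=(img[150:258,228:332]>60)
cs,_=cv2.findContours(m2,0,cv2.CHAIN_APPROX_NONE);c=max(cs,key=cv2.contourArea)[:,0]
p=np.array([proj(u,v,.045)[:2] for u,v in c]);c2,r2=circ(p)
for _ in range(9):
    e=abs(np.hypot(*(p-c2).T)-r2)<.003;c2,r2=circ(p[e])
print('base',c2,r2,e.sum(),len(e))
print('hose',[proj(u,243,.03)[:2].round(4) for u in(275,285)],'pin',proj(278.5,180,.0513))
# polar height map from depth
for f in('t0','s0'):
    zz=load(f);X=cloud(zz).reshape(-1,3);k=np.hypot(*(X[:,:2]-cc).T)
    s=(k>.022)&(k<.043)&(X[:,2]>.04)&(X[:,2]<.09);a=np.degrees(np.arctan2(*(X[s,:2]-cc).T[::-1]));
    b=np.arange(-180,180,8);print(f,s.sum(),[(int(t),round(float(X[s,2][(a>=t)&(a<t+8)].mean())*1e3,1)) for t in b if ((a>=t)&(a<t+8)).any()])
```

```text
[[     0      0    512    384 195116]
 [   258    177     43     46   1386]
 [   276    242      9     13    106]] [[255.3 191.4]
 [279.  201.3]
 [280.1 248. ]]
plate [ 0.52247744 -0.06086596] 0.047827611622784164 109 129
base [ 0.52277562 -0.06071716] 0.09480259277510987 217 252
hose [array([ 0.4247, -0.0511]), array([ 0.4243, -0.0747])] pin [ 0.57184958 -0.06180797  0.0513    ]
t0 795 [(-180, 57.2), (-172, 57.5), (-164, 56.6), (-156, 56.3), (-148, 61.6), (-140, 73.0), (-132, 63.8), (-124, 57.0), (-116, 56.8), (-108, 56.6), (-100, 57.8), (-92, 56.8), (-84, 56.4), (-76, 57.1), (-68, 56.7), (-60, 56.4), (-52, 56.5), (-44, 56.5), (-36, 56.3), (-28, 57.5), (-20, 72.8), (-12, 65.6), (-4, 56.4), (4, 56.7), (12, 56.3), (20, 57.2), (28, 54.9), (36, 54.0), (44, 52.9), (52, 55.3), (60, 57.0), (68, 57.2), (76, 56.8), (84, 56.7), (92, 67.0), (100, 72.0), (108, 56.9), (116, 56.8), (124, 56.4), (132, 57.3), (140, 57.0), (148, 57.0), (156, 56.6), (164, 57.1), (172, 56.4)]
s0 518 [(-180, 58.6), (-172, 59.2), (-164, 58.3), (-156, 60.8), (-140, 73.0), (-132, 69.3), (-124, 64.5), (-116, 61.8), (-108, 57.4), (-100, 58.4), (-92, 58.2), (-84, 58.7), (-76, 58.7), (-68, 57.8), (-60, 59.4), (-52, 58.9), (-44, 59.2), (-36, 62.5), (-28, 69.0), (-20, 74.0), (-12, 56.8), (-4, 57.6), (4, 58.2), (12, 58.8), (20, 58.0), (28, 59.6), (36, 55.3), (44, 53.7), (52, 57.8), (60, 59.4), (68, 59.0), (76, 58.9), (84, 61.1), (92, 65.3), (100, 73.4), (108, 60.9), (116, 58.9), (124, 57.0), (132, 58.4), (140, 58.4), (148, 58.1), (156, 57.0), (164, 57.4), (172, 58.3)]
```

```bash
python3 -m creep '[[20,34,0,0],[41,68,0,0],[61,102,0,0],[82,136,0,0],[102,170,0,0],[123,204,0,0],[143,238,0,0],[163,272,0,0]]' 255 20
python3 -m creep '[[20,34,0,0],[41,68,0,0],[61,102,0,0],[82,136,0,0],[102,170,0,0],[123,204,0,0],[143,238,0,0],[163,272,0,0]]'
python3 - <<'E'
from h import *
snap('wrist','w1');print(bot.sense()['tool_pos'],bot.sense()['force'])
z=load('t0');X=cloud(z).reshape(-1,3);c=np.array([.5226,-.0608]);d=X[:,:2]-c;k=np.hypot(*d.T);s=(k>.02)&(k<.044)&(X[:,2]>.068)&(X[:,2]<.085)
a=np.arctan2(d[s,1],d[s,0]);m=np.angle(np.exp(3j*a).sum())/3;print(np.degrees(m)+np.array([-120,0,120]),s.sum())
E
```

```text
time_s: 0.77
tool_pos: [0.3362, -0.3784, 0.2558]
ee_rot: [-1.32, 1.017, -1.016]
force: [0.8, -0.4, -0.1]
grip_width: 0.0001
time_s: 1.43
tool_pos: [0.4991, -0.1065, 0.256]
ee_rot: [-1.321, 1.017, -1.016]
force: [0.9, -0.4, 0.2]
grip_width: 0.0
[ 0.50143935 -0.10111562  0.25608258] [-1.23848607  2.9675904   0.04598454]
[-136.07974175  -16.07974175  103.92025825] 96
```

View pics/w1.png

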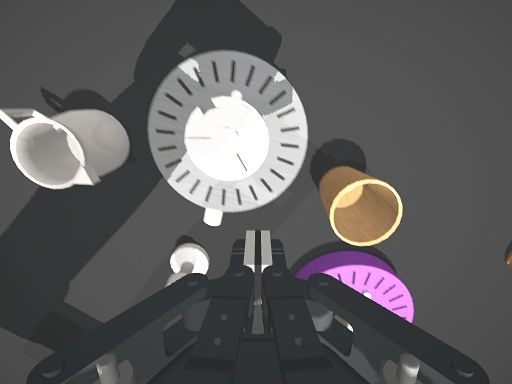

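Run:
```python
from h import *
from scipy.spatial.transform import Rotation as Ro
z=load('w1');cv2.imwrite('pics/c3.png',cv2.resize(z['p'][40:230,140:315,::-1],None,fx=3.2,fy=3.2,interpolation=cv2.INTER_CUBIC))
W=cloud(z);X=W.reshape(-1,3)
s=(X[:,2]>.05)&(X[:,2]<.085)&(np.hypot(X[:,0]-.5226,X[:,1]+.0608)<.06);print('plate mean',X[s].mean(0))
def proj(u,v,zz):
    fx,fy,cx,cy=z['k'];r=np.array([(u-cx)/fx,(v-cy)/fy,1.]);d=r@z['R'];o=-z['R'].T@z['t'];return o+d*(zz-o[2])/d[2]
for u,v in[(228,138),(236,97),(213,214),(195,140),(260,90)]:print(u,v,W[v,u].round(4))
print('pin',proj(236.5,96.5,.0513))
# hub-top
for c in([.5226,-.0608],):
    d=X[:,:2]-c;k=np.hypot(*d.T);s=(k>.02)&(k<.044)&(X[:,2]>.069)&(X[:,2]<.085);a=np.arctan2(d[s,1],d[s,0])
    print(s.sum(),np.degrees(np.angle(np.exp(3j*a).sum())/3)+120*np.array([-1,0,1]))
    s=(k<.03)&(X[:,2]>.07)&(X[:,2]<.08);print('z top',np.median(X[s,2]))
    s=(k<.042)&(X[:,2]>.05)&(X[:,2]<.064);print('z plate',np.median(X[s,2]))
    s=(k<.09)&(k>.055)&(X[:,2]>.04)&(X[:,2]<.05);print('z deck',np.median(X[s,2]))
print(z['t'],-z['R'].T@z['t'])
# fingertip dims
s=(X[:,2]>.226)&(X[:,2]<.246)&(np.hypot(X[:,0]-.5014,X[:,1]+.1011)<.05);M=Ro.from_rotvec(bot.sense()['ee_rot']).as_matrix()
L=(X[s]-bot.sense()['tool_pos'])@M
for y0 in range(8,30,4):
    q=L[(L[:,1]*1e3>y0)&(L[:,1]*1e3<y0+4)]
    if len(q):print(y0,len(q),q.min(0).round(4),q.max(0).round(4))
```

```text
plate mean [ 0.5251718  -0.06503904  0.06190025]
228 138 [ 0.5296 -0.0654  0.0754]
236 97 [ 0.5727 -0.0624  0.0515]
213 214 [ 0.4168 -0.0654  0.0327]
195 140 [ 0.5185 -0.0312  0.0765]
260 90 [ 0.5869 -0.0866  0.0446]
pin [ 0.57334508 -0.06275594  0.0513    ]
429 [-136.2001506  -16.2001506  103.7998494]
z top 0.07427162610322105
z plate 0.05830581761632901
z deck 0.04533921636646584
[-0.23036575  0.38961772  0.52551141] [ 0.57784668 -0.08597048  0.3738113 ]
8 77 [-0.0078  0.0101  0.0017] [0.0182 0.012  0.0071]
12 173 [-0.0084  0.012   0.0018] [0.0183 0.016  0.0071]
16 120 [-0.0071  0.016   0.0021] [0.0169 0.02   0.0072]
20 6 [0.0013 0.02   0.0061] [0.0103 0.0206 0.0064]
```

View pics/c3.png

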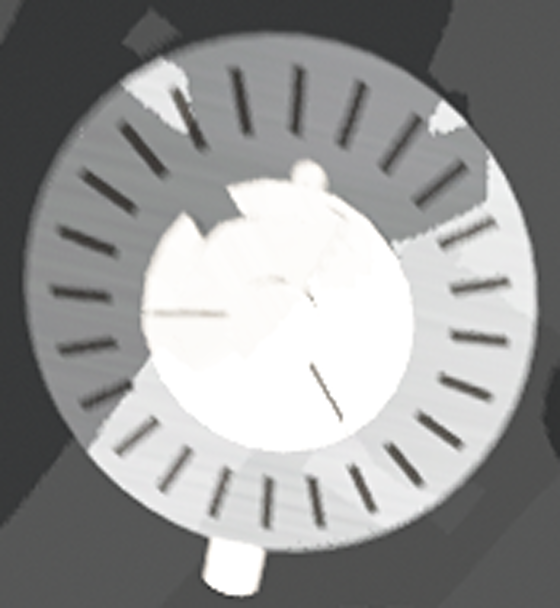

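```bash
python3 -m creep '[[0,0,0,0.1],[0,0,0,0.2],[0,0,0,0.3],[0,0,0,0.4],[0,0,0,0.506],[0,0,0,0.506],[0,0,0,0.506],[0,0,0,0.506]]'
cat >> h.py <<'E'
c0=np.array([.5228,-.0615])
def P(th,t,r=.031):
    th=np.radians(th);return c0+r*np.array([np.cos(th),np.sin(th)])+t*np.array([-np.sin(th),np.cos(th)])
E
python3 - <<'E'
from h import *
from scipy.spatial.transform import Rotation as Ro
s=bot.sense();print(s['tool_pos'],s['force'],Ro.from_rotvec(s['ee_rot']).as_matrix().round(3)[:2,2])
print('start',((P(-136.2,.028)-s['tool_pos'][:2])*1e3).round(1))
q=P(-136.2,.028)
for th in np.arange(-136.2,-182,-5): print(th,((P(th,.0165)-q)*1e3).round(1),round(np.radians(th+136.2),3))
E
```

```text
time_s: 2.15
tool_pos: [0.4986, -0.1085, 0.2561]
ee_rot: [-1.477, 0.632, -0.631]
force: [0.3, -0.2, -0.7]
grip_width: 0.0004
[ 0.49859576 -0.10847738  0.25605154] [ 0.27633781 -0.19823661 -0.6659061 ] [0.723 0.691]
start [21.2  5.3]
-136.2 [-8.   8.3] 0.0
-141.2 [-10.8   9.4] -0.087
-146.2 [-13.6  10.7] -0.175
-151.2 [-16.2  12.3] -0.262
-156.2 [-18.7  14.1] -0.349
-161.2 [-21.   16.1] -0.436
-166.2 [-23.2  18.2] -0.524
-171.2 [-25.1  20.6] -0.611
-176.2 [-26.8  23.1] -0.698
-181.2 [-28.3  25.8] -0.785
```

```bash
python3 -m creep '[[21,5,-30,0],[21,5,-65,0],[21,5,-100,0],[21,5,-120,0],[21,5,-130,0],[21,5,-130,0],[21,5,-130,0],[21,5,-130,0]]'
python3 - <<'E'
from h import *
snap('wrist','w2')
E
```

```text
time_s: 2.82
tool_pos: [0.5211, -0.1041, 0.1284]
ee_rot: [-1.477, 0.627, -0.633]
force: [0.5, 0.7, 0.6]
grip_width: -0.0001
```

View pics/w2.png

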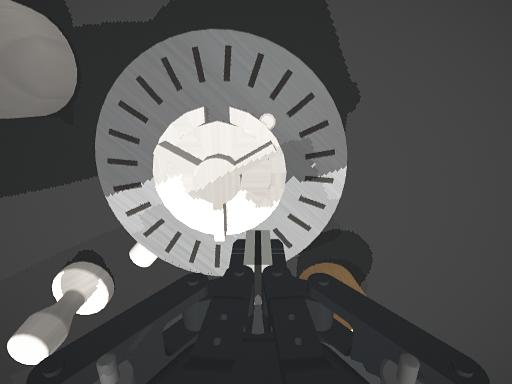

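```bash
python3 -m creep '[[0,0,-10,0],[0,0,-20,0],[0,0,-28,0],[0,0,-33,0],[0,0,-37,0],[0,0,-37,0],[0,0,-37,0]]'
python3 - <<'E'
from h import *
snap('wrist','w3')
E
```

```text
time_s: 3.45
tool_pos: [0.5196, -0.1034, 0.0889]
ee_rot: [-1.477, 0.631, -0.629]
force: [-0.2, 0.3, -0.4]
grip_width: -0.0006
```

View pics/w3.png

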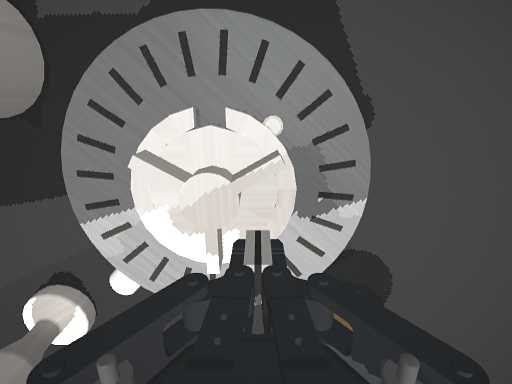

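```bash
python3 -m creep '[[-3,3,0,0],[-6,6,0,0],[-8,8.3,0,0],[-9.4,8.8,0,-0.044],[-10.8,9.4,0,-0.087],[-12.2,10,0,-0.131],[-13.6,10.7,0,-0.175],[-13.6,10.7,0,-0.175]]'
python3 -m creep '[[-1.3,0.8,0,-0.044],[-2.6,1.6,0,-0.087],[-3.9,2.5,0,-0.131],[-5.1,3.4,0,-0.174],[-6.3,4.4,0,-0.218],[-7.4,5.4,0,-0.261],[-7.4,5.4,0,-0.261],[-7.4,5.4,0,-0.261]]'
python3 - <<'E'
from h import *
snap('wrist','w4');print(bot.sense()['force'])
E
```

```text
time_s: 4.17
tool_pos: [0.5062, -0.0926, 0.0898]
ee_rot: [-1.432, 0.764, -0.766]
force: [0.9, -0.3, 0.5]
grip_width: -0.0001
time_s: 4.83
tool_pos: [0.499, -0.0874, 0.0897]
ee_rot: [-1.347, 0.961, -0.963]
force: [1.2, 0.3, -0.1]
grip_width: 0.0001
[-0.17934818 -1.61495284  1.3830017 ]
```

View pics/w4.png

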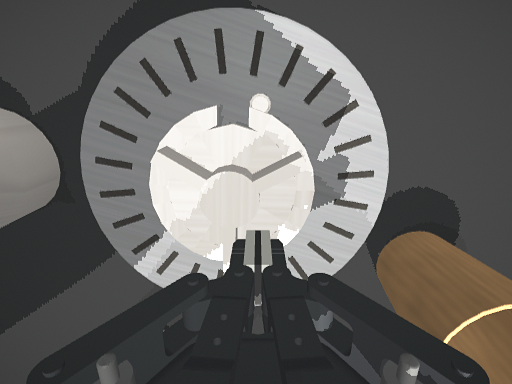

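```bash
python3 -m creep '[[-1.1,1,0,-0.044],[-2.2,2.1,0,-0.087],[-3.2,3.3,0,-0.131],[-4.1,4.5,0,-0.174],[-5,5.7,0,-0.218],[-5.8,7,0,-0.262],[-5.8,7,0,-0.262],[-5.8,7,0,-0.262]]'
cat >> h.py <<'E'
def circ(p):
    A=np.c_[2*p,np.ones(len(p))];s=np.linalg.lstsq(A,(p**2).sum(1),rcond=None)[0];return s[:2],np.sqrt(s[2]+s[:2]@s[:2])
def ana(f,zt=.074):
    z=load(f);X=cloud(z).reshape(-1,3)
    k=np.hypot(*(X[:,:2]-c0).T)
    s=(k<.027)&(X[:,2]>zt-.004)&(X[:,2]<zt+.004);
    g=X[(k<.047)&(X[:,2]>zt-.004)&(X[:,2]<zt+.004)]
    c=c0.copy()
    for _ in range(3):
        d=g[:,:2]-c;k=np.hypot(*d.T);s=k<.015;c=c+d[s].mean(0)*0+0
    d=g[:,:2]-c;k=np.hypot(*d.T);s=(k>.02)&(k<.044);a=np.degrees(np.arctan2(d[s,1],d[s,0]))
    m=np.degrees(np.angle(np.exp(3j*np.radians(a)).sum())/3)
    for j in(-120,0,120):
        e=((a-m-j+180)%360-180);w=abs(e)<25
        if w.any():
            q=g[s][w];l=cv2.fitLine(q[:,:2].astype(np.float32),cv2.DIST_HUBER,0,.001,.001).ravel();
            dd=l[:2]*np.sign(l[:2]@(q[:,:2].mean(0)-c));print('rib n',w.sum(),'dir',np.degrees(np.arctan2(dd[1],dd[0])).round(2),'line off centre mm',(1e3*(l[2:]-c)@[-dd[1],dd[0]]).round(2))
E
python3 - <<'E'
from h import *
snap('wrist','w5');print(bot.sense()['force']);ana('w4');ana('w5')
E
```

```text
time_s: 5.55
tool_pos: [0.4931, -0.0805, 0.0895]
ee_rot: [-1.241, 1.158, -1.159]
force: [0.2, -0.8, 1.4]
grip_width: 0.0002
[ 0.85098077 -0.41811008  1.42281947]
rib n 394 dir -178.21 line off centre mm 9.73
rib n 719 dir -43.2 line off centre mm -1.15
rib n 721 dir 79.08 line off centre mm -2.61
rib n 394 dir 168.17 line off centre mm 9.28
rib n 730 dir -57.88 line off centre mm -0.78
rib n 721 dir 62.35 line off centre mm -1.79
```

View pics/w5.png

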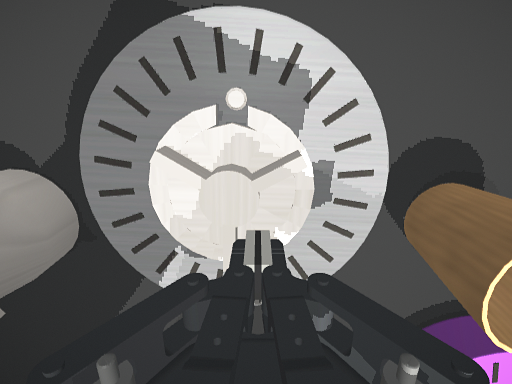

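Run:
```python
from h import *
z=load('w5');cv2.imwrite('pics/c5.png',cv2.resize(z['p'][70:240,140:330,::-1],None,fx=4,fy=3.5,interpolation=cv2.INTER_CUBIC)) 
def proj(u,v,zz):
    fx,fy,cx,cy=z['k'];r=np.array([(u-cx)/fx,(v-cy)/fy,1.]);d=r@z['R'];o=-z['R'].T@z['t'];return o+d*(zz-o[2])/d[2]
c=np.array([.5235,-.0641])
img=cv2.cvtColor(z['p'],cv2.COLOR_RGB2GRAY)
W=cloud(z);m=((W[...,2]>.0485)&(W[...,2]<.054)&(np.hypot(W[...,0]-.573,W[...,1]+.063)<.012)).astype(np.uint8)
X=W[m>0];print(m.sum(),X.mean(0),X.min(0),X.max(0))
p=proj(236,98,.0513);print(p);
for q in(p,(X.min(0)+X.max(0))/2): print(np.degrees(np.arctan2(q[1]-c[1],q[0]-c[0])),np.hypot(*(q[:2]-c)))
for n in(216,248):print('notch edge',proj(n,112,.058))
print(bot.sense()['tool_pos'])
```

```text
379 [ 0.57323746 -0.06368611  0.05126966] [ 0.5672378  -0.06920415  0.04895022] [ 0.57879421 -0.05761474  0.05349215]
[ 0.57357024 -0.06371713  0.0513    ]
0.4381131444382317 0.050071702426948174
0.7990036900732765 0.049520819431004844
notch edge [ 0.56586155 -0.05394142  0.058     ]
notch edge [ 0.56700266 -0.07085565  0.058     ]
[ 0.4930758  -0.08050293  0.0894501 ]
```

View pics/c5.png

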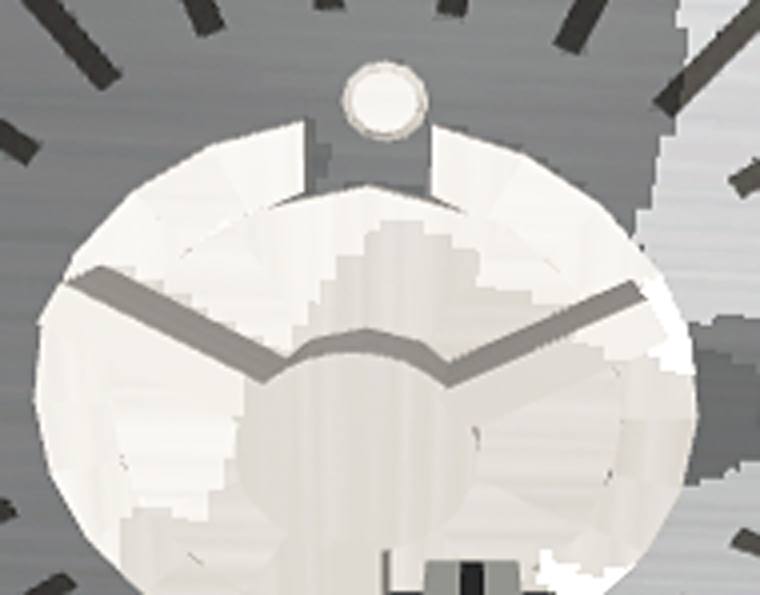

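```bash
python3 -m creep '[[-0.3,0.5,0,-0.015],[-0.6,1,0,-0.03],[-0.6,1,0,-0.03],[-0.6,1,0,-0.03]]'
cat >> h.py <<'E'
def fin(f,h=.022,base=.052):
    z=load(f);W=cloud(z);X=W.reshape(-1,3);g=X[(np.hypot(*(X[:,:2]-c0).T)<.05)&(abs(X[:,2]-base-h)<.004)]
    L=[]
    for a0 in(-60,60):
        d=g[:,:2]-c0;a=np.degrees(np.arctan2(d[:,1],d[:,0]));k=np.hypot(*d.T);q=g[(k>.02)&(abs((a-a0+180)%360-180)<20)][:,:2]
        l=cv2.fitLine(q.astype(np.float32),cv2.DIST_HUBER,0,.001,.001).ravel().astype(float);dd=l[:2]*np.sign(l[:2]@(q.mean(0)-c0));L.append((dd,l[2:],np.degrees(np.arctan2(dd[1],dd[0]))))
    N=np.array([[-d[1],d[0]] for d,_,_ in L]);c=np.linalg.solve(N,[n@l[1] for n,l in zip(N,L)])
    m=(abs(W[...,2]-.0513)<.0025)&(np.hypot(W[...,0]-.573,W[...,1]+.063)<.012);p=W[m];p=(p.min(0)+p.max(0))/2
    na=(L[0][2]+L[1][2])/2;pa=np.degrees(np.arctan2(p[1]-c[1],p[0]-c[0]))
    print('ribs',L[0][2],L[1][2],'notch ang',na,'centre',c,'pin',p,'pin ang',pa)
E
python3 - <<'E'
from h import *
snap('wrist','w6');print(bot.sense()['force']);fin('w5');fin('w6')
E
```

```text
time_s: 5.93
tool_pos: [0.4925, -0.0795, 0.0894]
ee_rot: [-1.226, 1.182, -1.182]
force: [0.6, -1.8, 0.8]
grip_width: 0.0001
[ 0.87634694 -1.13895145  1.44753049]
ribs -57.90136573080553 62.34927262557624 notch ang 2.2239534473853553 centre [ 0.52349183 -0.0640448 ] pin [ 0.573016   -0.06340944  0.05122119] pin ang 0.7350171587008919
ribs -59.54422311355293 60.57643611528371 notch ang 0.5161065008653907 centre [ 0.52352905 -0.06407345] pin [ 0.57334831 -0.06358896  0.05127234] pin ang 0.5571819020049913
```

```bash
python3 -m creep '[[0,-4,0,0],[0,-8,0,0],[0,-8,5,0],[0,-8,20,0],[0,-8,35,0],[0,-8,45,0],[0,-8,45,0]]'
python3 -m creep '[[10,8,0,0],[20,16,0,0],[30.5,25,0,0],[30.5,25,0,0],[30.5,25,0,0]]'
python3 - <<'E'
from h import *
snap('wrist','w7');snap('top','t7');fin('w7');print(bot.sense()['tool_pos'],bot.sense()['force'])
E
```

```text
time_s: 6.57
tool_pos: [0.4938, -0.088, 0.137]
ee_rot: [-1.224, 1.178, -1.185]
force: [-0.4, -0.5, 1.0]
grip_width: 0.0002
time_s: 6.98
tool_pos: [0.5233, -0.0613, 0.1335]
ee_rot: [-1.228, 1.182, -1.179]
force: [-0.1, 1.5, -1.1]
grip_width: -0.0001
ribs -60.22500058012714 60.3966314877535 notch ang 0.08581545381318278 centre [ 0.52391684 -0.06309072] pin [ 0.57303235 -0.06328525  0.05104001] pin ang -0.22692999827402394
[ 0.52263983 -0.06192537  0.13353729] [ 0.31187433  0.46348419 -0.37629726]
```

View pics/w7.png

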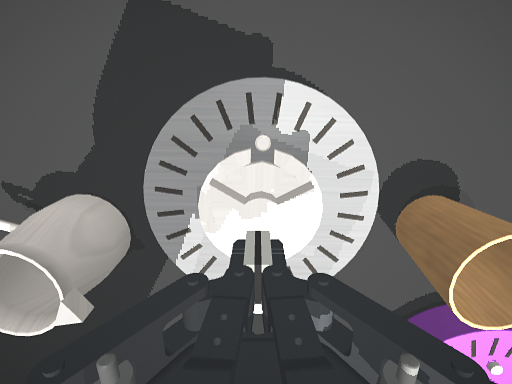

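```bash
python3 -m creep '[[0.5,-0.5,-10,0],[0.5,-0.5,-20,0],[0.5,-0.5,-27,0],[0.5,-0.5,-31,0],[0.5,-0.5,-33,0],[0.5,-0.5,-34,0],[0.5,-0.5,-34,0]]'
python3 -m creep '[[0,0,-0.5,0],[0,0,-1,0],[0,0,-1.5,0],[0,0,-2,0],[0,0,-2.5,0],[0,0,-3,0]]'
```

```text
time_s: 7.67
tool_pos: [0.5233, -0.063, 0.1001]
ee_rot: [-1.226, 1.182, -1.182]
force: [-0.3, -0.4, 0.4]
grip_width: -0.0001
time_s: 8.17
tool_pos: [0.5237, -0.063, 0.098]
ee_rot: [-1.226, 1.181, -1.182]
force: [-0.9, 1.3, 4.3]
grip_width: -0.0
```

```bash
python3 -m creep '[[0,0,-0.4,0],[0,0,-0.8,0],[0,0,-1.2,0],[0,0,-1.6,0],[0,0,-2,0],[0,0,-2.4,0]]'
python3 -m creep '[[0,0,-0.4,0],[0,0,-0.8,0],[0,0,-1.2,0],[0,0,-1.6,0],[0,0,-2,0]]'
```

```text
time_s: 8.67
tool_pos: [0.5237, -0.063, 0.0951]
ee_rot: [-1.226, 1.181, -1.183]
force: [-0.7, -0.3, 3.9]
grip_width: 0.0001
time_s: 9.08
tool_pos: [0.5237, -0.063, 0.093]
ee_rot: [-1.226, 1.181, -1.183]
force: [0.9, -0.3, 4.5]
grip_width: -0.0001
```

```bash
python3 -m creep '[[0,0,-0.4,0],[0,0,-0.8,0],[0,0,-1.0,0]]'
python3 -m creep '[[0,0,-0.4,0],[0,0,-0.8,0]]'
```

```text
time_s: 9.33
tool_pos: [0.5236, -0.063, 0.0921]
ee_rot: [-1.226, 1.182, -1.183]
force: [0.7, 0.7, 5.7]
grip_width: -0.0001
time_s: 9.5
tool_pos: [0.5237, -0.063, 0.092]
ee_rot: [-1.226, 1.182, -1.182]
force: [-2.4, 1.4, 10.1]
grip_width: -0.0001
```

```bash
python3 -m creep '[[0,0,-0.3,0],[0,0,-0.5,0],[0,0,-0.5,0]]'
python3 -m creep '[[0,0,3,0],[0,0,10,0],[0,0,30,0],[0,0,60,0],[0,0,90,0],[0,0,90,0],[0,0,90,0],[0,0,90,0]]'
python3 - <<'E'
from h import *
snap('wrist','w8');snap('scene','s8');fin('w8',base=.045)
z=load('w8');X=cloud(z).reshape(-1,3);k=np.hypot(X[:,0]-.5236,X[:,1]+.063)
s=(k<.042)&(k>.02)&(X[:,2]>.045)&(X[:,2]<.056);q=X[s];print('plate face z',np.median(q[:,2]),s.sum(),'slope',np.linalg.lstsq(np.c_[q[:,:2]-q[:,:2].mean(0),np.ones(len(q))],q[:,2],rcond=None)[0])
s=(k<.09)&(k>.055)&(X[:,2]>.04)&(X[:,2]<.05);print('deck',np.median(X[s,2]))
s=(k<.014)&(X[:,2]<.09);print('hub',np.median(X[s,2]))
E
```

```text
time_s: 9.75
tool_pos: [0.5237, -0.063, 0.092]
ee_rot: [-1.227, 1.182, -1.182]
force: [-2.8, 1.0, 10.7]
grip_width: 0.0004
time_s: 10.42
tool_pos: [0.5225, -0.0626, 0.1796]
ee_rot: [-1.227, 1.184, -1.181]
force: [-0.9, 0.9, -0.6]
grip_width: 0.0002
ribs -59.894122028416426 60.38555224014929 notch ang 0.24571510586643086 centre [ 0.52344062 -0.06362351] pin [ 0.57169477 -0.0627197   0.05087893] pin ang 1.0730352459517865
plate face z 0.05128779164727801 3702 slope [-0.00789741 -0.00070395  0.05119623]
deck 0.045327658544711574
hub 0.06730536442205054
```

View pics/w8.png

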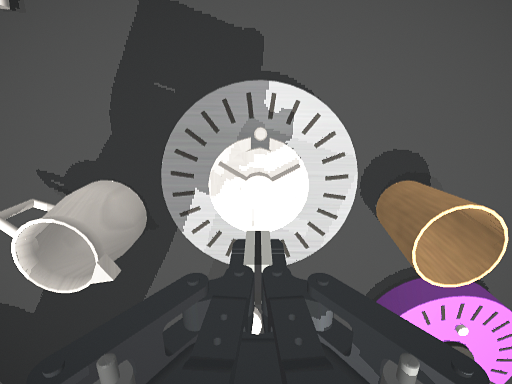

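View pics/s8.png

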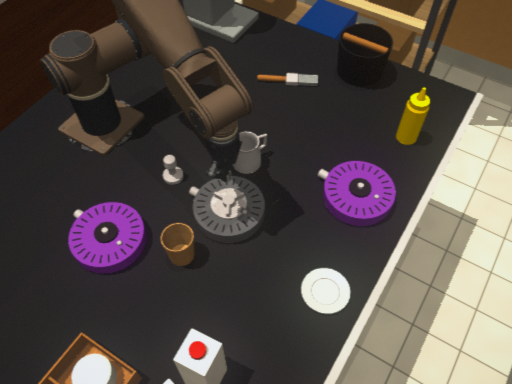

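The wrist picture shows the pin at (261,134) inside the notch. The plate's face measures 6.0 mm above the deck, which is its own thickness. The jug and cup are where they were, and the hand is clear.

```bash
python3 -m creep '[[0,0,20,0],[0,0,20,0],[0,0,20,0],[0,0,20,0]]'; python3 -c "
from plant import bot
print(bot.finish_job())"
```

```text
time_s: 10.85
tool_pos: [0.5229, -0.0628, 0.1994]
ee_rot: [-1.227, 1.184, -1.181]
force: [0.0, -0.7, -0.3]
grip_width: 0.0002
the job is handed in; nothing more can be done
None
```

The plate is turned with its notch over the pin and pressed flat on the deck. I handed the job in at about 10.9 s of the 54 s allowed; no verdict was reported. I turned it about 44° clockwise with the shut fingertips against one rib, then pressed it straight down at the hub. The force read about 11 N once it bottomed out. I then lifted the hand clear.

- **Height:** the plate's upper face measured 51.3 mm and the deck 45.3 mm. The difference is the plate's 6 mm thickness, so it is seated. The hub top read 67.3 mm, against 67 mm expected.
- **Alignment:** the notch was at 0.2° and the pin at 1.1°, which is under 1 mm at the rim.
- **Tilt:** a plane fitted to the plate's face sloped about 0.008 rad, under the 0.03 limit.
- **Surroundings:** the jug and the cup look unmoved by eye in the pictures; I did not measure them. The last force reading, with the hand lifted clear, was near zero.

**Disagreement:** the top and wrist cameras disagreed by up to 3 mm on the plate's centre. I aligned the notch to the pin from wrist pictures alone, so this did not affect the fit.

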